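# Hold a turning blank in the moisture tester

### The job

Measure the end-grain moisture of the longest of the three square wooden blanks: pick it up off the bench, pass one end of it level through the square guard window in the front of the moisture tester, and press the spring-loaded pad behind the window in by more than half of its travel. Finish while still gripping the blank and keeping the pad pressed in; do not put it down or let go. Leave the two shorter blanks and the whetstone where they lie.

Things in the scene. Friction and masses are not known exactly. Their poses are not given: they have to be found in the camera images.
- blank_0_center (a point): centre of the longest blank, the one to be tested: a square wooden bar 27 x 160 x 27 mm (x, y, z; its own y axis runs along its length), about 0.09 kg, lying on the bench, its centre 13.5 mm above the bench top. Either end may go into the window.
- blank_1_center (a point): centre of the middle blank, the same square section, 140 mm long, lying on the bench; stays where it is
- blank_2_center (a point): centre of the shortest blank, the same square section, 120 mm long, lying on the bench; stays where it is
- whetstone_center (a point): centre of a grey whetstone, 33 x 68 x 27 mm, lying on the bench; stays where it is
- tester: moisture tester, a grey box fixed to the bench, 120 mm deep (its x), 130 mm wide (its y), 105 mm high; origin at the centre of its underside on the bench top, 60 mm behind the outside of its front; its x axis points level from the front face into the box, z up. The front is an upright plain metal guard plate with one square window; the chamber behind it has a clear cover.
- window (a point): centre of the square window, on the outer surface of the guard plate, 60 mm above the bench; axes as the tester's: x points straight into the window. The opening is 29 x 29 mm (2 mm more than the blank), in a plate 14 mm thick, with a 5 mm bevel all round its outer edge. The pad's face is 50 mm behind this point, straight in along x, when the pad is out.
- pad (a joint): how far the spring-loaded pad (44 x 44 mm) behind the window is pushed in along the tester's x: 0 m fully out, 0.012 m fully in at its stop; the spring pushes back with about 1.2 N at the start and 4.8 N at the stop

How it is judged:
By the outcome, as a careful person would: the job done as asked, in the order asked, and still so for the second after the job is handed in, while the arm keeps its last pose, push and grip.
It also fails if it takes over 48 s, if anything falls off the work surface, if the arm or the gripper's body presses on something with over 40 N, if the wrist force passes 120 N, or if a joint passes its speed limit or range.

### The arm

A 7-joint arm with a two-finger parallel gripper is mounted at the origin on a cart in front of the work surface, level with it; the furniture and walls round the work are solid. World frame = base frame: x ahead of the robot, y to its left, z up, the work surface at z = 0. Lengths are in m, angles in rad, forces in N, time in s.
With the tool pointing down it reaches from about 0.4 to 0.875 m from the base axis. Payload 19.3 kg.
Tool frame: the origin (TCP) lies at the very end of the fingers, on their centre line; the grasp point (between the pads) lies 19 mm behind it (bot.pinch_z is the distance from the TCP to the grasp point, in m); y points along the fingers, x is the direction in which the jaws open and shut, and the axes are right-handed (so a half turn about y gives the same grasp; the last joint's range is limited). The gripper opens to 85 mm and grips with 20 to 120 N. Pads are 22 mm wide; open, the fingers measure 114 mm over their backs; the gripper's body (76 mm by 85 mm) begins 54 mm behind the grasp point. The pads swing forward as they close: fully open they stand 13 mm farther back than shut.
Start: joints at [1.267, 0.521, -0.036, 1.599, 0.021, 1.021, -0.113], TCP at [0.145, -0.608, 0.231] pointing down, gripper open.
Joint ranges: [-2.91, 2.91], [-0.3, 2.13], [-1.5, 1.42], [0.17, 2.43], [-1.26, 4.41], [0.16, 1.93], [-2.52, 2.52]. Speed limits (rad/s): [1.89, 1.89, 2.39, 2.39, 3.01, 3.01, 3.01].

### API

Orientations are given as [roll, pitch, yaw] about the fixed x, y, z axes, in that order (R = Rz(yaw) Ry(pitch) Rx(roll)).
In Python, from workcell import bot gives the robot as it stands. The module is installed in compiled form; this text tells all that it offers.
- The arm moves only by the tool arm_command, never from a script. Its argument "moves" is a list of rows, each an object of numbers: "rx", "ry", "rz": the turn, a rotation vector about the tool's x, y, z in rad; "x", "y", "z": the shift along the tool's x, y, z in cm; "gripper": the opening, from -1 (shut) to 1 (fully open). In form: [{"rx": .., "ry": .., "rz": .., "x": .., "y": .., "z": .., "gripper": ..}, ...]. A call has 1 to 5 rows; each row is the pose to reach, as a shift and turn from the pose commanded when the call began, along the tool's axes at that moment; what a row does not reach only later rows make up. A row lasts 1/12 s, in which the tool goes at most 41.7 mm and 7.16 degrees, less where a joint would pass 70% of its speed; a pose out of reach is approached as far as the arm can. A call with a gripper value outside its range is refused whole. The fingers move at their own pace and stop on an object; "squeeze" is the grip in N (left out, the last holds). Time passes only in rows, so rows that repeat a pose let the fingers close. It gives the time, the measured TCP pose, the force and the opening at its end, in the units of the state.
- bot.observe(): the state, without advancing time (a new reading comes with each control period).
- bot.grab_frame(name): name is "scene" or "side" or "wrist"; returns (picture, depth): 400x640x3 uint8, red, green, blue; 400x640 float32, m along the optical axis (not along the pixel's ray), 0 where there is no reading.
- bot.camera_model(name): a dict with "vfov" (degrees; the focal length in pixels is half the picture's height over the tangent of half this angle, whatever the lens; pixels are square), "cx", "cy" (the principal point, pixels), "extrinsics" (4x4, takes a point from camera to world coordinates); the wrist camera has in their place "mount" (4x4, takes a point from camera to tool coordinates, whose origin is the TCP and whose axes are the tool frame's). Camera axes: x right, y down, z forward; pixel columns grow to the right and rows downward; lengths in m; the calibration is good to about 2 mm. A picture is of the moment at which its call begins: read the wrist's pose just before it. camera_model takes no time and is no camera call.
- bot.job_done(): hands the job in, once; it reports no verdict.
Trained networks look in the newest picture that a camera, given by its name, has taken for a name from the list of things; names that differ only in an ending like _2 or _b are one class to them, and where a whole thing is asked for, a point or a joint stands for the part that bears it (a point fixed in the world has none). Each returns a list of dicts, best first, with "p" (0 to 1); they miss things now and then, are a little off and sometimes report something else, mostly with a low value. They report only what shows in the picture. A call takes as long as a camera call.
- bot.spot_in(name, camera): "box" ([left, top, right, bottom] in pixels, round what is visible of it).
- bot.masks_of(name, camera): "mask" (400x640 bool, what is visible of it) and "box" ([left, top, right, bottom] in pixels, round what is visible of it).
The state is a dict: "clock": time; "qpos": joint angles; "qd": joint speeds; "joint_efforts": joint torques, N m; "position": TCP position; "tool_rot": TCP orientation; "force": force on the tool from outside, world axes, zero at the start; "moment": the same for the moment, N m; "grip_width": finger opening in m.
Only numpy, scipy, OpenCV 4.12 (cv2) and the standard library are available. Lean on these libraries where they do the work, as an engineer would, in place of code of your own. Each camera call takes 0.05 s, during which the arm holds its last target.

## Working session

There is one attempt and no reset: what is moved stays moved. The work goes in short steps, Python scripts to look and compute and a tool call to move; the robot and the scene stay as the last step left them, time stands still between calls to the robot, and variables do not carry over. Pictures are saved under pics/ and viewed, and the job is handed in when it is done.

Besides the shell and the picture viewer there is one more tool, called after ">>>" as name(argument=value, ...), one argument or row to a line, values as JSON. arm_command: Moves the arm, as the interface text tells. Its arguments: {"type":"object","properties":{"moves":{"type":"array"},"squeeze":{"type":"number"}},"required":["moves"]}

```bash
mkdir -p pics
python3 - <<'E'
from workcell import bot
import cv2,numpy as np
s=bot.observe(); print(s)
for n in ["scene","side","wrist"]:
    p,d=bot.grab_frame(n); cv2.imwrite(f"pics/a_{n}.png",p[:,:,::-1]); np.savez(f"a_{n}.npz",p=p,d=d)
    print(n,bot.camera_model(n))
print(bot.observe()['clock'],bot.pinch_z)
E
```

```text
{'clock': 0.0, 'qpos': array([ 1.26680186,  0.52204609, -0.03631746,  1.59999804,  0.02118372,
        1.02110299, -0.11280386]), 'qd': array([ 4.54825395e-04, -2.49682749e-03, -6.23869255e-04, -2.04149125e-03,
       -6.06468165e-04, -1.09029147e-05,  5.39411882e-05]), 'joint_efforts': array([-1.92298561e-03, -9.27128363e+01,  1.97925568e+00, -3.69944930e+01,
        1.77472027e-02,  8.03975912e-03, -3.25851704e-05]), 'position': array([ 0.14467793, -0.60767513,  0.23070942]), 'tool_rot': array([-1.57087108e+00,  1.16769572e-03, -1.33703305e+00]), 'force': array([ 0.32052356, -0.08706614,  0.06370325]), 'moment': array([ 0.0169181 , -0.00758672, -0.00745864]), 'grip_width': 0.08522165719581173}
scene {'vfov': 55.23298976187813, 'cx': 322.61770987716824, 'cy': 198.12074048523556, 'extrinsics': array([[-0.65570563, -0.43811901,  0.61489988,  0.05061762],
       [-0.75500226,  0.37545786, -0.53758997,  0.51916619],
       [ 0.00465939, -0.81675157, -0.57697068,  0.57212915],
       [ 0.        ,  0.        ,  0.        ,  1.        ]])}
side {'vfov': 43.419801036057, 'cx': 313.93311517325867, 'cy': 194.70613337944366, 'extrinsics': array([[-0.94462497, -0.13667368,  0.29833533,  0.29583959],
       [-0.32798584,  0.4221506 , -0.84511192,  0.96948207],
       [-0.01043788, -0.89616359, -0.44360103,  0.54163886],
       [ 0.        ,  0.        ,  0.        ,  1.        ]])}
wrist {'vfov': 62.29658656848147, 'cx': 321.5042033759571, 'cy': 189.72570095164338, 'mount': array([[ 9.99999142e-01, -9.64863997e-04, -8.85691418e-04,
         3.54244215e-04],
       [ 5.33546212e-04, -3.17479393e-01,  9.48265021e-01,
        -1.42847423e-01],
       [-1.19613555e-03, -9.48264680e-01, -3.17478606e-01,
         8.21510487e-02],
       [ 0.00000000e+00,  0.00000000e+00,  0.00000000e+00,
         1.00000000e+00]])}
0.15 0.0187
```

View pictures.

View pics/a_scene.png

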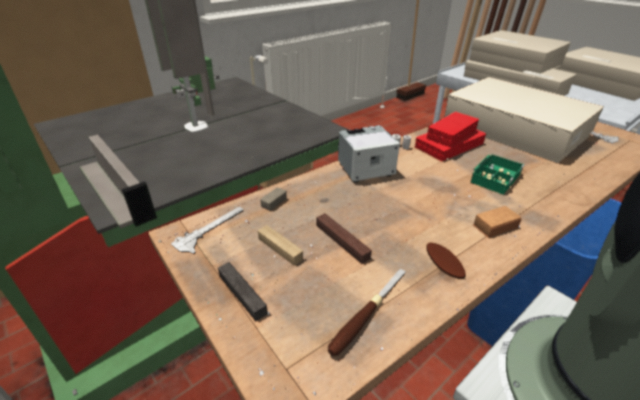

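View pics/a_side.png

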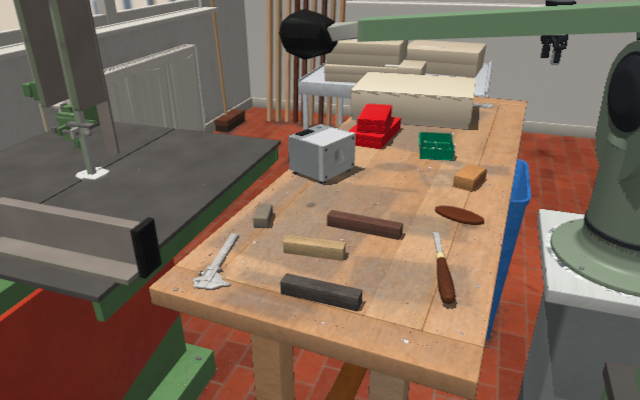

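View pics/a_wrist.png

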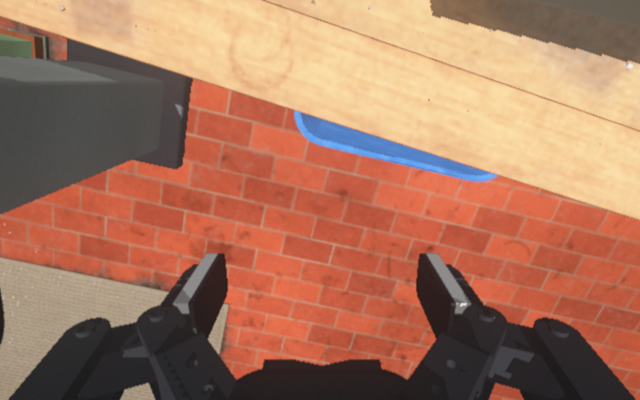

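```bash
cat > h.py <<'E'
import numpy as np,cv2
from workcell import bot
from scipy.spatial.transform import Rotation as R
def K(n):
    m=bot.camera_model(n); f=200/np.tan(np.radians(m['vfov']/2)); return f,m['cx'],m['cy'],m
def cloud(n,d,T=None):
    f,cx,cy,m=K(n); v,u=np.mgrid[0:400,0:640]
    P=np.stack([(u-cx)/f*d,(v-cy)/f*d,d],-1)
    T=m['extrinsics'] if T is None else T
    W=P@T[:3,:3].T+T[:3,3]; W[d<=0]=np.nan; return W
def tcpT(s):
    T=np.eye(4); T[:3,:3]=R.from_euler('xyz',s['tool_rot']).as_matrix(); T[:3,3]=s['position']; return T
E
python3 - <<'E'
from h import *
for n in ["scene","side"]:
    a=np.load(f"a_{n}.npz"); W=cloud(n,a['d'])
    for c in ["blank_0_center","whetstone_center","tester"]:
        for r in bot.masks_of(c,n):
            m=r['mask']; Q=W[m]; Q=Q[~np.isnan(Q[:,0])]
            if r['p']<.15 or len(Q)<10: continue
            z=np.percentile(Q[:,2],[5,50,97])
            T=Q[(Q[:,2]>0.02)&(Q[:,2]<.034)] if c!="tester" else Q
            if len(T)<10: print(n,c,r['p'],r['box'],z);continue
            (cx,cy),(w,h),an=cv2.minAreaRect(T[:,:2].astype(np.float32))
            print(n,c,round(r['p'],2),np.round(r['box']),'z',z.round(4),'c',round(cx,4),round(cy,4),'wh',round(w,4),round(h,4),'an',round(an,1),len(T))
print(bot.observe()['clock'])
E
```

```text
scene blank_0_center 0.65 [316. 216. 370. 267.] z [0.0019 0.0247 0.0275] c 0.5055 0.0644 wh 0.0288 0.1607 an 86.2 678
scene whetstone_center 0.62 [263. 186. 287. 210.] z [0.0003 0.023  0.0272] c 0.7236 0.0949 wh 0.0324 0.0673 an 15.0 223
scene tester 0.78 [337. 124. 398. 183.] z [0.0145 0.0811 0.105 ] c 1.3987 -0.8543 wh 0.1619 2.091 an 47.5 2718
side blank_0_center 0.76 [328. 210. 402. 238.] z [0.0021 0.0207 0.028 ] c 0.5058 0.0636 wh 0.034 0.1604 an 87.7 658
side whetstone_center 0.8 [253. 204. 274. 232.] z [-0.0001  0.0241  0.0282] c 0.7252 0.0942 wh 0.0328 0.0702 an 14.1 250
side tester 0.94 [288. 124. 355. 187.] z [0.0153 0.073  0.1061] c 0.6881 -0.2033 wh 0.1397 0.1274 an 67.4 3078
0.45
```

Run:
```python
from h import *
for n in ["scene","side"]:
    a=np.load(f"a_{n}.npz"); W=cloud(n,a['d'])
    m=(W[...,2]>.0225)&(W[...,2]<.031)&(W[...,0]>.3)&(W[...,0]<.85)&(W[...,1]<.35)&(W[...,1]>-.15)
    k,l,st,_=cv2.connectedComponentsWithStats(m.astype(np.uint8))
    for i in range(1,k):
        if st[i,4]<80: continue
        Q=W[l==i]; z=np.median(Q[:,2])
        (cx,cy),(w,h),an=cv2.minAreaRect(Q[:,:2].astype(np.float32))
        C=np.cov(Q[:,:2].T); e,v=np.linalg.eigh(C); 
        print(n,st[i],'c',round(cx,4),round(cy,4),'wh',round(w,4),round(h,4),'an',round(an,1),'pca',np.degrees(np.arctan2(v[1,1],v[0,1])).round(1),z.round(4))
    # tester
    m=(W[...,2]>.02)&(W[...,2]<.12)&(abs(W[...,0]-.69)<.12)&(abs(W[...,1]+.2)<.12)
    dx=np.stack(np.gradient(W),0)
    nrm=np.cross(np.gradient(W,axis=1),np.gradient(W,axis=0)); nrm/=np.linalg.norm(nrm,axis=-1,keepdims=True)
    s=m&(abs(nrm[...,2])<.2)
    ang=np.degrees(np.arctan2(nrm[s][:,1],nrm[s][:,0]))%360
    h,e=np.histogram(ang,36,(0,360)); print([(int(e[i]),h[i]) for i in range(36) if h[i]>20])
    t=m&(W[...,2]>.100)&(W[...,2]<.109); print('top',cv2.minAreaRect(W[t][:,:2].astype(np.float32)),t.sum())
a=[cv2.imread(f"pics/a_{n}.png") for n in("scene","side")]
c=np.vstack([cv2.resize(a[0][110:195,320:420],None,fx=4,fy=3.5,interpolation=2),cv2.resize(a[1][115:190,275:375],None,fx=4,fy=3.5,interpolation=2)])
cv2.imwrite("pics/b.png",c)
```

```text
scene [173 156 120  49 188] c 0.8466 0.1213 wh 0.3611 0.0066 an 90.0 pca 90.0 0.0285
scene [260 188  26  17 213] c 0.7244 0.095 wh 0.0335 0.0673 an 14.1 pca 104.1 0.0256
scene [316 214  56  43 634] c 0.5055 0.0644 wh 0.0288 0.1607 an 86.3 pca 176.6 0.0258
scene [258 225  45  33 513] c 0.5762 0.1836 wh 0.1204 0.0285 an 4.7 pca -175.3 0.0259
scene [217 262  50  52 867] c 0.5194 0.3122 wh 0.0282 0.1415 an 88.3 pca 178.4 0.026
scene [329 315  35  37 436] c 0.318 0.23 wh 0.022 0.0854 an 7.7 pca 101.5 0.0249
[(0, np.int64(38)), (30, np.int64(27)), (220, np.int64(22)), (240, np.int64(199)), (250, np.int64(105)), (290, np.int64(22)), (300, np.int64(24)), (310, np.int64(41)), (320, np.int64(60)), (330, np.int64(57)), (340, np.int64(113)), (350, np.int64(85))]
top ((0.6884053945541382, -0.2021021991968155), (0.13260051608085632, 0.12441134452819824), 67.4606704711914) 991
side [301 167  30  11  91] c 0.6857 -0.134 wh 0.0279 0.0788 an 89.4 pca 168.6 0.0267
side [253 203  19  17 232] c 0.7252 0.0942 wh 0.0328 0.0702 an 14.1 pca 105.0 0.0265
side [326 210  77  21 590] c 0.506 0.063 wh 0.0339 0.1606 an 86.5 pca 176.4 0.0265
side [283 235  62  16 548] c 0.5758 0.1831 wh 0.119 0.032 an 5.0 pca -175.8 0.0264
side [439 265  15  33 311] c 0.3196 0.2258 wh 0.0209 0.0945 an 11.5 pca 101.5 0.0253
side [280 273  82  28 925] c 0.5197 0.3111 wh 0.0305 0.141 an 88.9 pca 178.2 0.0263
[(10, np.int64(34)), (200, np.int64(38)), (220, np.int64(55)), (230, np.int64(88)), (240, np.int64(71)), (250, np.int64(59)), (260, np.int64(37)), (270, np.int64(28)), (320, np.int64(36)), (330, np.int64(76)), (340, np.int64(106)), (350, np.int64(57))]
top ((0.6886635422706604, -0.20231342315673828), (0.13377933204174042, 0.12593594193458557), 68.12828063964844) 889
```

View pics/b.png

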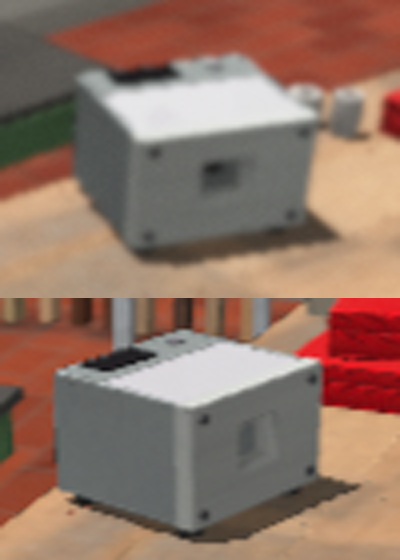

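```bash
cat >> h.py <<'E'
def plan(pos,yaw,tilt=0,s=None,roll=0):
    """print shift cm / rotvec (tool axes) from measured pose to target; tool down, z_tool along heading yaw (deg), tilt about tool x"""
    s=s or bot.observe(); T=tcpT(s)
    a=np.radians(yaw); z=np.array([np.cos(a),np.sin(a),0]); y=np.array([0,0,-1.]); x=np.cross(y,z)
    Rg=np.stack([x,y,z],1)@R.from_rotvec([np.radians(tilt),0,0]).as_matrix()
    d=T[:3,:3].T@(np.array(pos)-T[:3,3])*100; rv=R.from_matrix(T[:3,:3].T@Rg).as_rotvec()
    print('t',round(float(s['clock']),2),'shift cm',d.round(2),'rv',rv.round(4),'deg',np.degrees(np.linalg.norm(rv)).round(1))
E
python3 - <<'E'
from h import *
a=np.load("a_scene.npz"); W=cloud("scene",a['d']).reshape(-1,3); W=W[~np.isnan(W[:,0])]
b=np.load("a_side.npz"); V=cloud("side",b['d']).reshape(-1,3); W=np.vstack([W,V[~np.isnan(V[:,0])]])
for x in np.arange(.1,.9,.1): print(round(x,1),[ (round(y,1),round(float(Q[:,2].max()),2)) for y in np.arange(-1.0,.3,.1) for Q in [W[(abs(W[:,0]-x)<.05)&(abs(W[:,1]-y)<.05)&(W[:,2]<.6)]] if len(Q)])
plan([.482,-.118,.23],-22.3); plan([.482,-.118,.09],-22.3,50)
E
```

```text
0.1 [(np.float64(-1.0), -0.79), (np.float64(-0.9), -0.17), (np.float64(-0.8), -0.17), (np.float64(-0.7), 0.29), (np.float64(-0.6), 0.41), (np.float64(-0.5), 0.33), (np.float64(-0.4), -0.79), (np.float64(-0.3), -0.79), (np.float64(-0.2), 0.0), (np.float64(-0.1), 0.4), (np.float64(-0.0), 0.41), (np.float64(0.1), 0.36), (np.float64(0.2), 0.0)]
0.2 [(np.float64(-1.0), 0.0), (np.float64(-0.9), 0.0), (np.float64(-0.8), 0.0), (np.float64(-0.7), 0.3), (np.float64(-0.6), 0.41), (np.float64(-0.5), 0.0), (np.float64(-0.4), 0.0), (np.float64(-0.3), 0.0), (np.float64(-0.2), 0.0), (np.float64(-0.1), 0.0), (np.float64(-0.0), 0.0), (np.float64(0.1), 0.0), (np.float64(0.2), 0.0)]
0.3 [(np.float64(-1.0), 0.01), (np.float64(-0.9), 0.11), (np.float64(-0.8), 0.11), (np.float64(-0.7), 0.11), (np.float64(-0.6), 0.0), (np.float64(-0.5), 0.0), (np.float64(-0.4), 0.0), (np.float64(-0.3), 0.03), (np.float64(-0.2), 0.03), (np.float64(-0.1), 0.01), (np.float64(-0.0), 0.01), (np.float64(0.1), 0.02), (np.float64(0.2), 0.03)]
0.4 [(np.float64(-1.0), 0.11), (np.float64(-0.9), 0.11), (np.float64(-0.8), 0.11), (np.flo
[... 908 characters left out ...]
.float64(-0.8), 0.11), (np.float64(-0.7), 0.11), (np.float64(-0.6), 0.11), (np.float64(-0.5), 0.08), (np.float64(-0.4), 0.08), (np.float64(-0.3), 0.11), (np.float64(-0.2), 0.11), (np.float64(-0.1), 0.11), (np.float64(-0.0), 0.0), (np.float64(0.1), 0.03), (np.float64(0.2), 0.01)]
0.8 [(np.float64(-0.7), -0.0), (np.float64(-0.6), 0.0), (np.float64(-0.5), 0.0), (np.float64(-0.4), 0.03), (np.float64(-0.3), 0.04), (np.float64(-0.2), 0.11), (np.float64(-0.1), 0.04), (np.float64(-0.0), 0.04), (np.float64(0.1), 0.04), (np.float64(0.2), 0.04)]
t 0.45 shift cm [-39.85   0.13  44.16] rv [ 0.00e+00  6.23e-01 -1.00e-04] deg 35.7
t 0.45 shift cm [-39.85  14.13  44.16] rv [ 0.8436  0.5824 -0.2717] deg 60.8
```

>>> arm_command(
  moves=[
    {"x": -2.7,"z": 2.9,"ry": 0.1},
    {"x": -5.3,"z": 5.9,"ry": 0.2},
    {"x": -8,"z": 8.8,"ry": 0.3},
    {"x": -10.6,"z": 11.8,"ry": 0.4},
    {"x": -13.3,"z": 14.7,"ry": 0.5},
  ],
)

```text
invalid input at $.moves[0]: expected keys rx, ry, rz, x, y, z, gripper
```

```bash
python3 -c "
from h import *
print(bot.observe()['qpos'].round(2));plan([.482,-.118,.23],-22.3)"
```

```text
[ 1.27  0.52 -0.04  1.6   0.02  1.02 -0.11]
t 0.45 shift cm [-39.85   0.13  44.16] rv [ 0.00e+00  6.23e-01 -1.00e-04] deg 35.7
```

>>> arm_command(
  moves=[
    {"rx": 0,"rz": 0,"y": 0,"gripper": 1,"x": -2.7,"z": 2.9,"ry": 0.1},
    {"rx": 0,"rz": 0,"y": 0,"gripper": 1,"x": -5.3,"z": 5.9,"ry": 0.2},
    {"rx": 0,"rz": 0,"y": 0,"gripper": 1,"x": -8,"z": 8.8,"ry": 0.3},
    {"rx": 0,"rz": 0,"y": 0,"gripper": 1,"x": -10.6,"z": 11.8,"ry": 0.4},
    {"rx": 0,"rz": 0,"y": 0,"gripper": 1,"x": -13.3,"z": 14.7,"ry": 0.5},
  ],
)

```text
clock: 0.87
position: [0.2578, -0.443, 0.2314]
tool_rot: [-1.57, -0.0, -1.842]
force: [1.4, -0.7, 0.5]
grip_width: 0.0853
```

```bash
python3 -c "
from h import *
print(bot.observe()['qpos'].round(2));plan([.482,-.118,.23],-22.3)"
```

```text
[ 0.9   0.34  0.03  1.9  -0.01  0.9  -0.9 ]
t 0.87 shift cm [-37.32   0.14  12.89] rv [-0.0004  0.1178  0.    ] deg 6.7
```

>>> arm_command(
  moves=[
    {"rx": 0,"rz": 0,"y": 0,"gripper": 1,"x": -3.8,"z": 1.3,"ry": 0.04},
    {"rx": 0,"rz": 0,"y": 0,"gripper": 1,"x": -7.6,"z": 2.6,"ry": 0.08},
    {"rx": 0,"rz": 0,"y": 0,"gripper": 1,"x": -11.4,"z": 3.9,"ry": 0.118},
    {"rx": 0,"rz": 0,"y": 0,"gripper": 1,"x": -15.2,"z": 5.2,"ry": 0.118},
    {"rx": 0,"rz": 0,"y": 0,"gripper": 1,"x": -19,"z": 6.5,"ry": 0.118},
  ],
)

```text
clock: 1.28
position: [0.3705, -0.2766, 0.2316]
tool_rot: [-1.57, -0.0, -1.955]
force: [0.7, -1.6, 0.0]
grip_width: 0.0856
```

```bash
python3 -c "
from h import *
print(bot.observe()['qpos'].round(2));plan([.482,-.118,.09],-22.3,50)"
```

```text
[ 0.54  0.26 -0.03  2.01  0.01  0.87 -1.45]
t 1.28 shift cm [-18.89  14.16   4.38] rv [ 0.8719  0.0044 -0.0018] deg 50.0
```

>>> arm_command(
  moves=[
    {"rx": 0.12,"rz": 0,"y": 1,"gripper": 1,"x": -3.5,"z": 0.8,"ry": 0},
    {"rx": 0.24,"rz": 0,"y": 2,"gripper": 1,"x": -7,"z": 1.6,"ry": 0},
    {"rx": 0.36,"rz": 0,"y": 4,"gripper": 1,"x": -10.5,"z": 2.4,"ry": 0},
    {"rx": 0.48,"rz": 0,"y": 6,"gripper": 1,"x": -14,"z": 3.4,"ry": 0},
    {"rx": 0.6,"rz": 0,"y": 8,"gripper": 1,"x": -17.5,"z": 4.4,"ry": 0},
  ],
)

```text
clock: 1.7
position: [0.4357, -0.1954, 0.1907]
tool_rot: [-1.179, -0.037, -1.971]
force: [1.4, -2.1, 0.3]
grip_width: 0.0852
```

```bash
python3 -c "
from h import *
print(bot.observe()['qpos'].round(2));plan([.482,-.118,.09],-22.3,50)"
```

```text
[ 0.26  0.2  -0.04  2.33  0.45  0.25 -2.15]
t 1.7 shift cm [-9.29  9.48 -2.57] rv [0.4809 0.0125 0.0367] deg 27.6
```

```bash
python3 -c "
from h import *
plan([.513,-.130,.15],-22.3,22)"
```

```text
t 1.7 shift cm [-9.18  5.2   2.8 ] rv [-0.0077  0.0032  0.0383] deg 2.2
```

>>> arm_command(
  moves=[
    {"rx": 0,"rz": 0.01,"y": 1.7,"gripper": 1,"x": -3,"z": 0.9,"ry": 0},
    {"rx": 0,"rz": 0.02,"y": 3.4,"gripper": 1,"x": -6,"z": 1.8,"ry": 0},
    {"rx": 0,"rz": 0.038,"y": 5.2,"gripper": 1,"x": -9.2,"z": 2.8,"ry": 0},
    {"rx": 0,"rz": 0.038,"y": 5.2,"gripper": 1,"x": -9.2,"z": 2.8,"ry": 0},
    {"rx": 0,"rz": 0.038,"y": 5.2,"gripper": 1,"x": -9.2,"z": 2.8,"ry": 0},
  ],
)

```text
clock: 2.12
position: [0.514, -0.1306, 0.1495]
tool_rot: [-1.181, -0.003, -1.957]
force: [-1.0, 0.7, 0.2]
grip_width: 0.0854
```

```bash
python3 -c "
from h import *
s=bot.observe(); print(s['qpos'].round(2),s['position'],s['tool_rot'],abs(s['qd']).max())
p,d=bot.grab_frame('wrist'); cv2.imwrite('pics/c_wrist.png',p[:,:,::-1]); np.savez('c_wrist.npz',p=p,d=d,T=tcpT(s))"
```

```text
[ 0.01  0.37  0.06  2.25  0.57  0.19 -2.44] [ 0.51397362 -0.13057967  0.14951944] [-1.18141295 -0.00269234 -1.95698611] 0.0455632858100814
```

View pics/c_wrist.png

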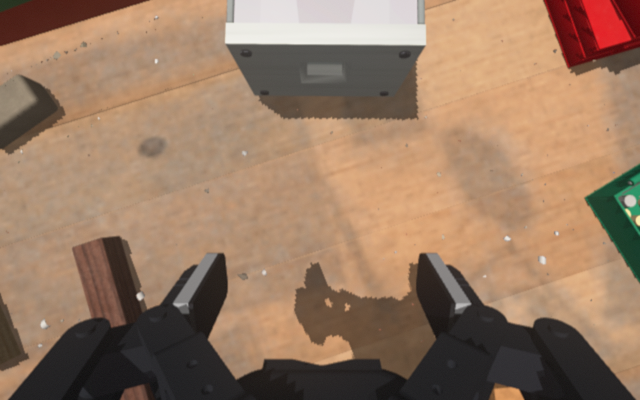

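Run:
```python
from h import *
a=np.load("c_wrist.npz"); m=bot.camera_model('wrist')['mount']; Tc=a['T']@m
np.save('Tc.npy',Tc)
W=cloud('wrist',a['d'],Tc)
print('bench z',np.nanmedian(W[150:240,250:400,2]))
top=W[28:42,240:415]; print('top z',np.nanmedian(top[...,2]))
# front plane
Q=W[52:90,255:400].reshape(-1,3); Q=Q[(Q[:,2]>.015)&(Q[:,2]<.095)]
for it in range(4):
    c=Q.mean(0); n=np.linalg.svd(Q-c)[2][2]; r=(Q-c)@n; Q=Q[abs(r)<max(.0015,2*r.std())] 
n=n*np.sign(n[0]); print('front n',n,'heading',np.degrees(np.arctan2(n[1],n[0])),'c',c,len(Q),r.std())
# rays -> plane at corners of front top edge and window
f,cx,cy,_=K('wrist')
g=cv2.resize(a['p'][30:105,215:440,::-1],None,fx=3.5,fy=5,interpolation=cv2.INTER_CUBIC); cv2.imwrite('pics/d.png',g)
```

```text
bench z 0.00021564144201646762
top z 0.10498478530484467
front n [ 9.23294151e-01 -3.84093352e-01 -4.55491361e-04] heading -22.58746844770443 c [ 0.63310215 -0.18399528  0.06238546] 4614 0.00036357027750895106
```

View pics/d.png

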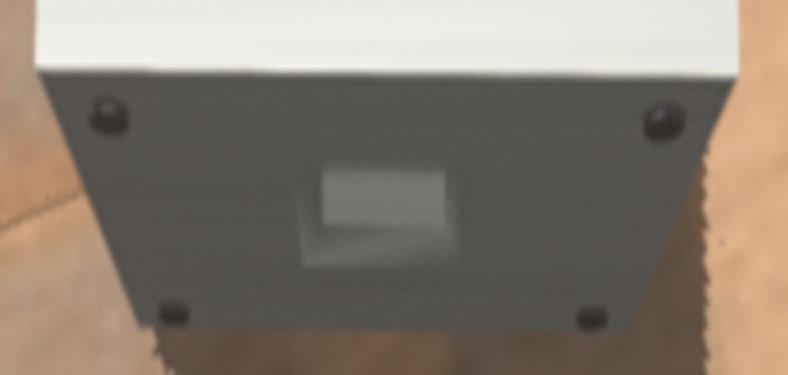

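Run:
```python
from h import *
Tc=np.load('Tc.npy'); f,cx,cy,_=K('wrist')
n=np.array([.92329,-.38409,0]); n/=np.linalg.norm(n); lat=np.array([-n[1],n[0],0]); c=np.array([.6331,-.1840,.0624])
def hit(X,Y,off=0):
    u=215+(X+.5)/3.5-.5; v=30+(Y+.5)/5-.5
    d=Tc[:3,:3]@np.array([(u-cx)/f,(v-cy)/f,1]); o=Tc[:3,3]
    t=((c-o)@n+off)/(d@n); P=o+t*d; return P,round((P-c)@lat*1000,2),round(P[2]*1000,2)
for nm,X,Y,off in [('TL',37,68,0),('TR',738,75,0),('BL',138,326,0),('BR',630,330,0),('bevBL',302,266,0),('bevBR',458,258,0),('holeBL',322,226,.005),('holeBR',445,226,.005),('holeTL',322,168,.005),('holeTR',445,172,.005)]:
    print(nm,hit(X,Y,off)[1:])
print('c',c,lat)
# tester bounding from first cams
for y in(0,): print()
```

```text
TL (np.float64(66.96), np.float64(104.51))
TR (np.float64(-62.86), np.float64(104.91))
BL (np.float64(67.18), np.float64(9.68))
BR (np.float64(-64.02), np.float64(10.56))
bevBL (np.float64(21.68), np.float64(39.46))
bevBR (np.float64(-15.65), np.float64(43.67))
holeBL (np.float64(16.72), np.float64(44.12))
holeBR (np.float64(-12.48), np.float64(44.7))
holeTL (np.float64(15.83), np.float64(65.67))
holeTR (np.float64(-11.17), np.float64(64.8))
c [ 0.6331 -0.184   0.0624] [0.38409201 0.92329482 0.        ]
```

```bash
python3 -c "
from h import *
plan([.4777,.0661,.12],-3.6,0)"
```

```text
t 2.17 shift cm [-16.98  -1.36 -11.09] rv [-0.3858 -0.3207  0.0662] deg 29.0
```

>>> arm_command(
  moves=[
    {"rx": -0.08,"rz": 0.01,"y": -0.3,"gripper": 1,"x": -3.4,"z": -2.2,"ry": -0.06},
    {"rx": -0.16,"rz": 0.026,"y": -0.6,"gripper": 1,"x": -6.8,"z": -4.4,"ry": -0.13},
    {"rx": -0.23,"rz": 0.04,"y": -0.8,"gripper": 1,"x": -10.2,"z": -6.7,"ry": -0.19},
    {"rx": -0.31,"rz": 0.053,"y": -1.1,"gripper": 1,"x": -13.6,"z": -8.9,"ry": -0.26},
    {"rx": -0.386,"rz": 0.066,"y": -1.4,"gripper": 1,"x": -17,"z": -11.1,"ry": -0.32},
  ],
)

```text
clock: 2.58
position: [0.4772, 0.0665, 0.1218]
tool_rot: [-1.573, 0.001, -1.634]
force: [1.9, -0.9, 0.1]
grip_width: 0.0854
```

```bash
python3 -c "
from h import *
s=bot.observe(); print(s['qpos'].round(2));plan([.4777,.0661,.12],-3.6,0)"
```

```text
[ 0.04  0.48 -0.39  2.05  0.29  0.66 -2.17]
t 2.58 shift cm [0.03 0.18 0.06] rv [ 0.0018 -0.0003 -0.0011] deg 0.1
```

Run:
```python
from h import *
s=bot.observe(); p,d=bot.grab_frame('wrist'); cv2.imwrite('pics/e_wrist.png',p[:,:,::-1])
W=cloud('wrist',d,tcpT(s)@bot.camera_model('wrist')['mount'])
m=(W[...,2]>.022)&(W[...,2]<.032)&(abs(W[...,1]-.064)<.03)&(W[...,0]>.5)
k,l,st,_=cv2.connectedComponentsWithStats(m.astype(np.uint8)); i=1+st[1:,4].argmax(); Q=W[l==i]
print(st[i],cv2.minAreaRect(Q[:,:2].astype(np.float32)),np.median(Q[:,2]),Q[:,0].min(),Q[:,0].max())
x=Q[:,0]; xs=np.arange(.505,.58,.005); mid=[(Q[abs(x-t)<.0025][:,1].min()+Q[abs(x-t)<.0025][:,1].max())/2 for t in xs if (abs(x-t)<.0025).sum()>5]
xs=xs[:len(mid)]
print(np.polyfit(xs-.5057,mid,1), np.degrees(np.polyfit(xs,mid,1)[0]))
```

```text
[ 305   35   41  130 4970] ((0.5427584648132324, 0.05984746664762497), (0.027003586292266846, 0.08719046413898468), 86.411865234375) 0.027179042340708878 0.5000274402262254 0.5870607416785363
[-0.06444305  0.06222712] -3.692315031582614
```

View pics/e_wrist.png

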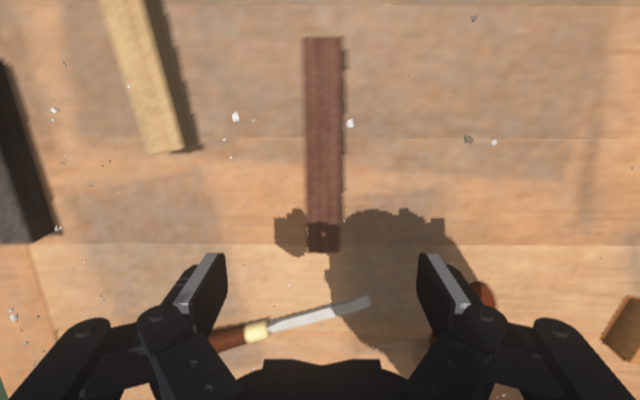

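```bash
python3 -c "
from h import *
plan([.478,.0643,.0045],-3.65,0)"
```

```text
t 2.63 shift cm [ 1.03 11.65  0.21] rv [ 0.0073  0.0104 -0.006 ] deg 0.8
```

```bash
python3 -c "
from h import *
s=bot.observe(); print(s['position'],s['tool_rot'],s['qd'].round(2),s['qpos'].round(3))"
```

```text
[0.47730275 0.07392553 0.12108154] [-1.57802959  0.00606423 -1.62409617] [ 0.01 -0.04  0.08  0.08  0.09 -0.17 -0.08] [ 0.034  0.49  -0.395  2.044  0.284  0.664 -2.17 ]
```

>>> arm_command(
  moves=[
    {"rx": 0,"rz": 0,"y": 2.5,"gripper": 1,"x": 0,"z": 0,"ry": 0},
    {"rx": 0,"rz": 0,"y": 5,"gripper": 1,"x": 0,"z": 0,"ry": 0},
    {"rx": 0,"rz": 0,"y": 6,"gripper": 1,"x": 0,"z": 0,"ry": 0},
    {"rx": 0,"rz": 0,"y": 6,"gripper": 1,"x": 0,"z": 0,"ry": 0},
    {"rx": 0,"rz": 0,"y": 6,"gripper": 1,"x": 0,"z": 0,"ry": 0},
  ],
)

```text
clock: 3.05
position: [0.4779, 0.0655, 0.0613]
tool_rot: [-1.57, -0.0, -1.636]
force: [0.0, -0.6, 0.2]
grip_width: 0.0855
```

```bash
python3 -c "
from h import *
s=bot.observe(); print(s['position'],s['tool_rot'],s['qd'].round(2))
plan([.478,.0643,.0045],-3.65,0)"
```

```text
[0.47785476 0.0655325  0.06130614] [-1.57017852e+00 -1.14955120e-04 -1.63609689e+00] [ 0.   -0.02 -0.01 -0.01 -0.    0.01  0.  ]
t 3.05 shift cm [0.12 5.68 0.02] rv [-0.0006 -0.0016  0.0001] deg 0.1
```

>>> arm_command(
  moves=[
    {"rx": 0,"rz": 0,"y": 2.0,"gripper": 1,"x": 0.1,"z": 0,"ry": 0},
    {"rx": 0,"rz": 0,"y": 4,"gripper": 1,"x": 0.1,"z": 0,"ry": 0},
    {"rx": 0,"rz": 0,"y": 5.2,"gripper": 1,"x": 0.1,"z": 0,"ry": 0},
    {"rx": 0,"rz": 0,"y": 5.6,"gripper": 1,"x": 0.1,"z": 0,"ry": 0},
    {"rx": 0,"rz": 0,"y": 5.6,"gripper": 1,"x": 0.1,"z": 0,"ry": 0},
  ],
)

```text
clock: 3.47
position: [0.4781, 0.0649, 0.0052]
tool_rot: [-1.57, 0.0, -1.636]
force: [0.1, 0.0, 0.3]
grip_width: 0.0855
```

>>> arm_command(
  moves=[
    {"rx": 0,"rz": 0,"y": 0,"gripper": -1,"x": 0,"z": 0,"ry": 0},
    {"rx": 0,"rz": 0,"y": 0,"gripper": -1,"x": 0,"z": 0,"ry": 0},
    {"rx": 0,"rz": 0,"y": 0,"gripper": -1,"x": 0,"z": 0,"ry": 0},
    {"rx": 0,"rz": 0,"y": 0,"gripper": -1,"x": 0,"z": 0,"ry": 0},
    {"rx": 0,"rz": 0,"y": 0,"gripper": -1,"x": 0,"z": 0,"ry": 0},
  ],
  squeeze=70,
)

```text
clock: 3.88
position: [0.4782, 0.065, 0.0052]
tool_rot: [-1.569, 0.0, -1.636]
force: [-8.4, -1.4, 72.8]
grip_width: 0.0261
```

>>> arm_command(
  moves=[
    {"rx": 0,"rz": 0,"y": -0.4,"gripper": -1,"x": 0,"z": 0,"ry": 0},
    {"rx": 0,"rz": 0,"y": -0.8,"gripper": -1,"x": 0,"z": 0,"ry": 0},
    {"rx": 0,"rz": 0,"y": -0.8,"gripper": -1,"x": 0,"z": 0,"ry": 0},
  ],
)

```text
clock: 4.13
position: [0.4782, 0.0651, 0.0134]
tool_rot: [-1.569, 0.0, -1.635]
force: [0.9, 0.5, -1.1]
grip_width: 0.0254
```

Run:
```python
from h import *
s=bot.observe(); print(s)
p,d=bot.grab_frame('wrist'); cv2.imwrite('pics/f_wrist.png',p[:,:,::-1]);np.savez('f.npz',p=p,d=d)
p,d=bot.grab_frame('side'); cv2.imwrite('pics/f_side.png',cv2.resize(p[180:300,250:450,::-1],None,fx=4,fy=4))
```

```text
{'clock': 4.1333, 'qpos': array([-0.05781946,  0.67885737, -0.26458908,  2.09811855,  0.4219915 ,
        0.41283005, -2.29093408]), 'qd': array([-0.00221306,  0.01223257,  0.00789908,  0.00357353,  0.00697674,
       -0.01748726, -0.00911049]), 'joint_efforts': array([  0.10168828, -85.93573809,  -3.03399011, -15.79880118,
        -0.12703502,   0.30960769,   0.12829992]), 'position': array([0.47822129, 0.06510975, 0.01344527]), 'tool_rot': array([-1.56915511e+00,  4.34686987e-04, -1.63540680e+00]), 'force': array([ 0.87408641,  0.50860586, -1.0554468 ]), 'moment': array([-0.01143542,  0.02102946,  0.04976263]), 'grip_width': 0.025419329370932456}
```

View pics/f_wrist.png

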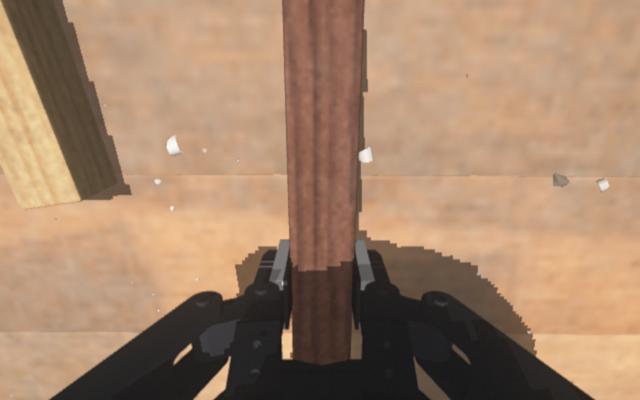

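View pics/f_side.png

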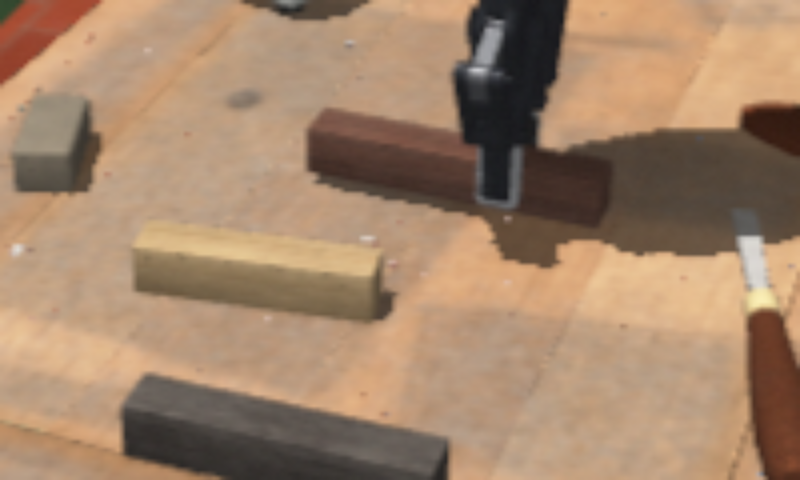

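```bash
cat >> h.py <<'E'
def heldfit(s,d):
    W=cloud('wrist',d,bot.camera_model('wrist')['mount'])  # tool frame
    m=(abs(W[...,0])<.025)&(W[...,2]>.03)&(W[...,2]<.115)&(W[...,1]>-.03)&(W[...,1]<.012)
    Q=W[m]; h=np.median(Q[:,1]); Q=Q[abs(Q[:,1]-h)<.006]
    A=np.c_[Q[:,0],Q[:,2],np.ones(len(Q))]
    for _ in range(4):
        k=np.linalg.lstsq(A,Q[:,1],rcond=None)[0]; r=Q[:,1]-A@k; g=abs(r)<.0012; Q=Q[g];A=A[g]
    print('top n',len(Q),'slope x,z deg',np.degrees(k[:2]).round(2),'y at z=0',(k[2]*1000).round(2),'std',r.std()*1000,'zmax',Q[:,2].max())
    zs=np.arange(.035,.11,.005); mid=[];zz=[];ww=[]
    for t in zs:
        q=Q[abs(Q[:,2]-t)<.0025]
        if len(q)>30: mid.append((q[:,0].min()+q[:,0].max())/2);zz.append(t);ww.append(np.ptp(q[:,0]))
    p=np.polyfit(zz,mid,1); print('lat mm at z=0,.1',p[1]*1000,(p[1]+.1*p[0])*1000,'yaw deg',np.degrees(p[0]),'w',np.round(np.array(ww)*1000,1))
E
python3 - <<'E'
from h import *
heldfit(None,np.load('f.npz')['d'])
a=np.radians(-22.6); n=np.array([np.cos(a),np.sin(a),0]); w=np.array([.6339,-.1821,.06])
g=w-.175*n; print(g)
plan([g[0],g[1],.09],-22.6)
E
```

```text
top n 15187 slope x,z deg [0.01 0.29] y at z=0 -22.0 std 0.5436779588072906 zmax 0.10670886334437218
lat mm at z=0,.1 -0.07111320645300946 0.4943749767975002 yaw deg 0.3240008626477469 w [26.8 26.6 26.9 26.8 26.7 26.7 26.9 26.7 26.9 26.7 26.9 26.8 26.8 26.8
 27. ]
[ 0.47233821 -0.11484832  0.06      ]
t 4.23 shift cm [17.99 -7.72  0.61] rv [-0.0011  0.3297 -0.0006] deg 18.9
```

>>> arm_command(
  moves=[
    {"rx": 0,"rz": 0,"y": -2,"gripper": -1,"x": 1,"z": 0,"ry": 0.03},
    {"rx": 0,"rz": 0,"y": -3.5,"gripper": -1,"x": 4,"z": 0.1,"ry": 0.1},
    {"rx": 0,"rz": 0,"y": -3.8,"gripper": -1,"x": 7.5,"z": 0.2,"ry": 0.18},
    {"rx": 0,"rz": 0,"y": -3.8,"gripper": -1,"x": 11,"z": 0.4,"ry": 0.25},
    {"rx": 0,"rz": 0,"y": -3.8,"gripper": -1,"x": 14.5,"z": 0.5,"ry": 0.32},
  ],
)

```text
clock: 4.65
position: [0.4735, -0.0815, 0.051]
tool_rot: [-1.569, 0.001, -1.958]
force: [0.8, -0.1, -0.9]
grip_width: 0.0257
```

Run:
```python
from h import *
a=np.radians(-22.6); n=np.array([np.cos(a),np.sin(a),0]); w=np.array([.6339,-.1821,.06])
print(bot.observe()['qpos'].round(2))
g=w-.15*n; plan([g[0],g[1],.0515],-22.6)
```

```text
[ 0.24  0.6  -0.25  2.1   0.31  0.48 -2.21]
t 4.65 shift cm [ 3.15 -0.05  3.65] rv [-0.0015  0.0069 -0.0007] deg 0.4
```

>>> arm_command(
  moves=[
    {"rx": 0,"rz": 0,"y": 0,"gripper": -1,"x": 1.5,"z": 1.2,"ry": 0.007},
    {"rx": 0,"rz": 0,"y": 0,"gripper": -1,"x": 3,"z": 2.4,"ry": 0.007},
    {"rx": 0,"rz": 0,"y": 0,"gripper": -1,"x": 3.1,"z": 3.6,"ry": 0.007},
    {"rx": 0,"rz": 0,"y": 0,"gripper": -1,"x": 3.1,"z": 3.6,"ry": 0.007},
    {"rx": 0,"rz": 0,"y": 0,"gripper": -1,"x": 3.1,"z": 3.6,"ry": 0.007},
  ],
)

```text
clock: 5.07
position: [0.4952, -0.1222, 0.0504]
tool_rot: [-1.57, 0.001, -1.963]
force: [-0.0, 0.4, -1.1]
grip_width: 0.0258
```

>>> arm_command(
  moves=[
    {"rx": 0,"rz": 0,"y": 0,"gripper": -1,"x": 0,"z": 0,"ry": 0},
    {"rx": 0,"rz": 0,"y": 0,"gripper": -1,"x": 0,"z": 0,"ry": 0},
  ],
)

```text
clock: 5.23
position: [0.4948, -0.1214, 0.0506]
tool_rot: [-1.571, 0.001, -1.961]
force: [0.0, 1.1, -1.0]
grip_width: 0.0257
```

Run:
```python
from h import *
a=np.radians(-22.6); n=np.array([np.cos(a),np.sin(a),0]); w=np.array([.6339,-.1821,.06])
s=bot.observe(); print(s['qpos'].round(2),s['position'],s['tool_rot'],s['force'])
g=w-.15*n; plan([g[0],g[1],.0515],-22.6)
ims=[]
for c,(r0,r1,c0,c1) in {'scene':(110,230,300,460),'side':(105,225,265,425),'wrist':(0,400,0,640)}.items():
    s=bot.observe();p,d=bot.grab_frame(c); np.savez(f'g_{c}.npz',p=p,d=d); 
    if c!='wrist': ims.append(cv2.resize(p[r0:r1,c0:c1,::-1],None,fx=4,fy=4,interpolation=2)[:, :])
    else: heldfit(s,d); cv2.imwrite('pics/g_wrist.png',p[:,:,::-1])
cv2.imwrite('pics/g_scene.png',ims[0]);cv2.imwrite('pics/g_side.png',ims[1])
```

```text
[ 0.32  0.63 -0.26  2.02  0.31  0.53 -2.13] [ 0.49476668 -0.12141165  0.0506033 ] [-1.57065933e+00  5.21371162e-04 -1.96131522e+00] [ 0.03415336  1.10817907 -0.96251862]
t 5.23 shift cm [ 0.26 -0.09  0.18] rv [-0.0001  0.0039 -0.0005] deg 0.2
top n 15198 slope x,z deg [-0.11  0.27] y at z=0 -21.98 std 0.5469854279846668 zmax 0.10668017720455548
lat mm at z=0,.1 -0.38036117965343796 0.18156593482278668 yaw deg 0.32196052053452334 w [26.9 26.6 26.9 26.8 26.7 26.8 26.7 26.8 26.9 26.7 26.8 26.8 26.8 26.8
 26.8]
```

View pics/g_scene.png

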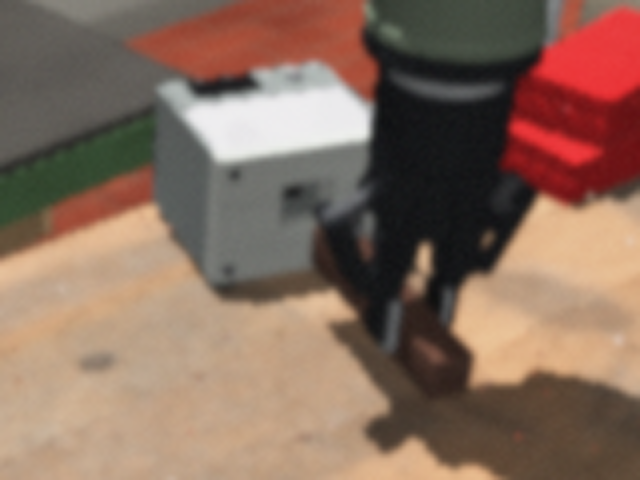

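View pics/g_side.png

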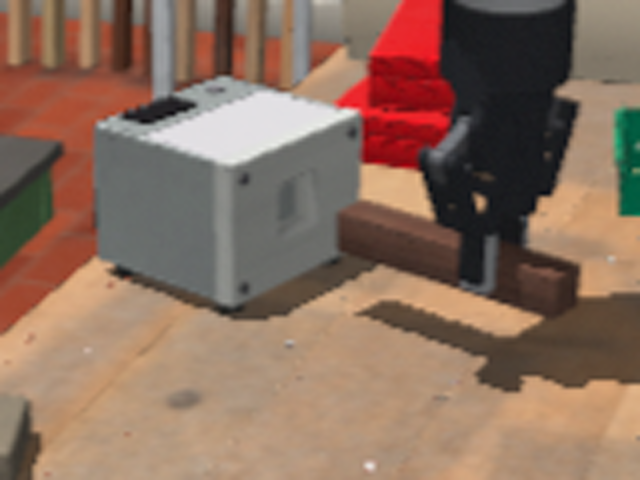

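View pics/g_wrist.png

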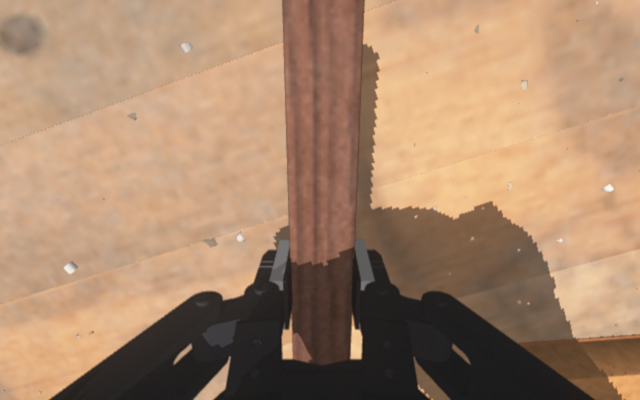

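```bash
cat >> h.py <<'E'
def ins(depth,latoff=0,tz=.0515,pitch=.17):
    """TCP target with blank front end 'depth' m past window plane"""
    a=np.radians(-22.6); n=np.array([np.cos(a),np.sin(a),0]); lat=np.array([-n[1],n[0],0]); w=np.array([.6339,-.1821,0])
    g=w+(depth-.108)*n+(-.0002+latoff)*lat; g[2]=tz
    s=bot.observe(); print('pos',s['position'].round(4),'F',s['force'].round(1),'M',s['moment'].round(2),'grip',s['grip_width'].round(4),'qd',abs(s['qd']).max().round(3))
    e=np.array(s['position'])-w; print('now depth mm',(e@n*1000+108).round(1),'lat',(e@lat*1000).round(2)); F=s['force']; print('F along n, lat, z',(F@n).round(1),(F@lat).round(1),F[2].round(1))
    plan(g,-22.27,pitch,s)
E
python3 -c "
from h import *
ins(-.042)"
```

```text
Traceback (most recent call last):
  File "h.py", line 37, in ins
    s=bot.observe(); print('pos',s['position'].round(4),'F',s['force'].round(1),'M',s['moment'].round(2),'grip',s['grip_width'].round(4),'qd',abs(s['qd']).max().round(3))
                                                                                                                ^^^^^^^^^^^^^^^^^^^^^
AttributeError: 'float' object has no attribute 'round'
```

```bash
sed -i "s/s\['grip_width'\].round(4)/s['grip_width']/" h.py; python3 -c "
from h import *
ins(-.042)"
```

```text
pos [ 0.4951 -0.1217  0.0507] F [ 0.2 -0.6 -0.7] M [ 0.02  0.04 -0.04] grip 0.025285158028073157 qd 0.004
now depth mm -43.4 lat 2.4
F along n, lat, z 0.4 -0.5 -0.7
t 5.38 shift cm [ 0.26 -0.08  0.14] rv [ 0.0024 -0.0021 -0.0005] deg 0.2
```

>>> arm_command(
  moves=[
    {"rx": 0.001,"rz": 0,"y": 0,"gripper": -1,"x": 0.13,"z": 1,"ry": -0.001},
    {"rx": 0.0024,"rz": 0,"y": -0.08,"gripper": -1,"x": 0.26,"z": 2,"ry": -0.002},
    {"rx": 0.0024,"rz": 0,"y": -0.08,"gripper": -1,"x": 0.26,"z": 2.9,"ry": -0.002},
    {"rx": 0.0024,"rz": 0,"y": -0.08,"gripper": -1,"x": 0.26,"z": 2.9,"ry": -0.002},
    {"rx": 0.0024,"rz": 0,"y": -0.08,"gripper": -1,"x": 0.26,"z": 2.9,"ry": -0.002},
  ],
)

```text
clock: 5.8
position: [0.5215, -0.1359, 0.0513]
tool_rot: [-1.568, 0.001, -1.961]
force: [-0.1, -0.1, -1.4]
grip_width: 0.0253
```

>>> arm_command(
  moves=[
    {"rx": 0,"rz": 0,"y": 0,"gripper": -1,"x": 0,"z": 0,"ry": 0},
    {"rx": 0,"rz": 0,"y": 0,"gripper": -1,"x": 0,"z": 0,"ry": 0},
  ],
)

```text
clock: 5.97
position: [0.5207, -0.1355, 0.0514]
tool_rot: [-1.568, 0.0, -1.96]
force: [0.5, -0.5, -0.7]
grip_width: 0.0256
```

```bash
python3 -c "
from h import *
ins(-.005)"
```

```text
pos [ 0.5207 -0.1355  0.0514] F [ 0.5 -0.5 -0.7] M [0.06 0.05 0.03] grip 0.025592378523967372 qd 0.002
now depth mm -14.4 lat -0.5
F along n, lat, z 0.6 -0.3 -0.7
t 5.97 shift cm [-0.03 -0.    0.94] rv [ 0.0003 -0.0008 -0.0004] deg 0.1
```

>>> arm_command(
  moves=[
    {"rx": 0,"rz": 0,"y": 0,"gripper": -1,"x": -0.03,"z": 0.5,"ry": -0.001},
    {"rx": 0,"rz": 0,"y": 0,"gripper": -1,"x": -0.03,"z": 0.9,"ry": -0.001},
    {"rx": 0,"rz": 0,"y": 0,"gripper": -1,"x": -0.03,"z": 1.0,"ry": -0.001},
    {"rx": 0,"rz": 0,"y": 0,"gripper": -1,"x": -0.03,"z": 1.0,"ry": -0.001},
  ],
)

```text
clock: 6.3
position: [0.5308, -0.1393, 0.0515]
tool_rot: [-1.567, 0.001, -1.96]
force: [0.1, 0.1, -0.2]
grip_width: 0.0254
```

Run:
```python
from h import *
ims=[]
for c,(r0,r1,c0,c1) in {'scene':(120,200,325,425),'side':(115,195,280,380)}.items():
    p,d=bot.grab_frame(c); np.savez(f'i_{c}.npz',p=p,d=d); ims.append(cv2.resize(p[r0:r1,c0:c1,::-1],None,fx=4,fy=3.7,interpolation=2))
cv2.imwrite('pics/i.png',np.hstack(ims))
ins(.006)
```

```text
pos [ 0.5303 -0.1392  0.0515] F [-0.   0.3 -1.1] M [0.05 0.04 0.  ] grip 0.0256849578934861 qd 0.005
now depth mm -4.1 lat -0.17
F along n, lat, z -0.1 0.3 -1.1
t 6.4 shift cm [0.01 0.   1.01] rv [ 0.      0.0001 -0.0005] deg 0.0
```

View pics/i.png

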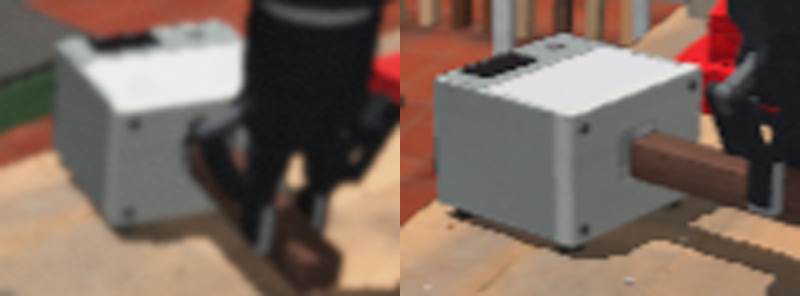

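>>> arm_command(
  moves=[
    {"rx": 0,"rz": 0,"y": 0,"gripper": -1,"x": 0.01,"z": 0.4,"ry": 0},
    {"rx": 0,"rz": 0,"y": 0,"gripper": -1,"x": 0.01,"z": 0.8,"ry": 0},
    {"rx": 0,"rz": 0,"y": 0,"gripper": -1,"x": 0.01,"z": 1.0,"ry": 0},
    {"rx": 0,"rz": 0,"y": 0,"gripper": -1,"x": 0.01,"z": 1.0,"ry": 0},
  ],
)

```text
clock: 6.73
position: [0.5402, -0.1433, 0.0516]
tool_rot: [-1.567, 0.001, -1.96]
force: [-0.5, -0.8, -0.9]
grip_width: 0.0256
```

```bash
python3 -c "
from h import *
ins(.016)"
```

```text
pos [ 0.5402 -0.1433  0.0516] F [-0.5 -0.8 -0.9] M [ 0.02  0.05 -0.02] grip 0.02556355881225686 qd 0.017
now depth mm 6.6 lat -0.2
F along n, lat, z -0.2 -0.9 -0.9
t 6.73 shift cm [0.01 0.01 0.94] rv [-0.0006 -0.0002 -0.0006] deg 0.0
```

No contact so far; 6.6 mm in is past the bevel. Continuing.

>>> arm_command(
  moves=[
    {"rx": 0,"rz": 0,"y": 0,"gripper": -1,"x": 0,"z": 0.4,"ry": 0},
    {"rx": 0,"rz": 0,"y": 0,"gripper": -1,"x": 0,"z": 0.8,"ry": 0},
    {"rx": 0,"rz": 0,"y": 0,"gripper": -1,"x": 0,"z": 1.2,"ry": 0},
    {"rx": 0,"rz": 0,"y": 0,"gripper": -1,"x": 0,"z": 1.2,"ry": 0},
  ],
)

```text
clock: 7.07
position: [0.5516, -0.148, 0.0517]
tool_rot: [-1.567, 0.001, -1.96]
force: [0.9, -0.2, -1.2]
grip_width: 0.0254
```

```bash
python3 -c "
from h import *
ins(.045)"
```

```text
pos [ 0.5516 -0.148   0.0517] F [ 0.9 -0.2 -1.2] M [ 0.05  0.04 -0.03] grip 0.02541004131480568 qd 0.023
now depth mm 18.9 lat -0.11
F along n, lat, z 0.9 0.2 -1.2
t 7.07 shift cm [0.02 0.03 2.61] rv [-0.0008 -0.0001 -0.0007] deg 0.1
```

>>> arm_command(
  moves=[
    {"rx": -0.001,"rz": 0,"y": 0.02,"gripper": -1,"x": 0.01,"z": 0.6,"ry": 0},
    {"rx": -0.001,"rz": 0,"y": 0.02,"gripper": -1,"x": 0.01,"z": 1.2,"ry": 0},
    {"rx": -0.001,"rz": 0,"y": 0.02,"gripper": -1,"x": 0.01,"z": 1.8,"ry": 0},
    {"rx": -0.001,"rz": 0,"y": 0.02,"gripper": -1,"x": 0.01,"z": 2.4,"ry": 0},
    {"rx": -0.001,"rz": 0,"y": 0.02,"gripper": -1,"x": 0.01,"z": 2.6,"ry": 0},
  ],
)

```text
clock: 7.48
position: [0.5758, -0.158, 0.0515]
tool_rot: [-1.568, 0.001, -1.96]
force: [0.1, -0.6, -2.5]
grip_width: 0.0258
```

```bash
python3 -c "
from h import *
ins(.060)"
```

```text
pos [ 0.5758 -0.158   0.0515] F [ 0.1 -0.6 -2.5] M [ 0.07  0.02 -0.01] grip 0.025824170725842907 qd 0.039
now depth mm 45.1 lat -0.1
F along n, lat, z 0.4 -0.5 -2.5
t 7.48 shift cm [0.02 0.   1.49] rv [ 0.0003 -0.0002 -0.0006] deg 0.0
```

>>> arm_command(
  moves=[
    {"rx": 0,"rz": 0,"y": 0,"gripper": -1,"x": 0.01,"z": 0.3,"ry": 0},
    {"rx": 0,"rz": 0,"y": 0,"gripper": -1,"x": 0.01,"z": 0.6,"ry": 0},
    {"rx": 0,"rz": 0,"y": 0,"gripper": -1,"x": 0.01,"z": 0.9,"ry": 0},
    {"rx": 0,"rz": 0,"y": 0,"gripper": -1,"x": 0.01,"z": 0.9,"ry": 0},
    {"rx": 0,"rz": 0,"y": 0,"gripper": -1,"x": 0.01,"z": 0.9,"ry": 0},
  ],
)

```text
clock: 7.9
position: [0.5828, -0.161, 0.0514]
tool_rot: [-1.569, 0.0, -1.959]
force: [-2.2, 1.3, -0.9]
grip_width: 0.0258
```

```bash
python3 -c "
from h import *
ins(.060)"
```

```text
pos [ 0.5828 -0.161   0.0514] F [-2.2  1.3 -0.9] M [ 0.14  0.45 -0.05] grip 0.02583788800405553 qd 0.005
now depth mm 52.7 lat -0.16
F along n, lat, z -2.6 0.4 -0.9
t 7.9 shift cm [ 0.01 -0.01  0.73] rv [ 0.0014  0.0001 -0.0004] deg 0.1
```

>>> arm_command(
  moves=[
    {"rx": 0.001,"rz": 0,"y": 0,"gripper": -1,"x": 0.01,"z": 0.3,"ry": 0},
    {"rx": 0.001,"rz": 0,"y": 0,"gripper": -1,"x": 0.01,"z": 0.6,"ry": 0},
    {"rx": 0.001,"rz": 0,"y": 0,"gripper": -1,"x": 0.01,"z": 0.75,"ry": 0},
    {"rx": 0.001,"rz": 0,"y": 0,"gripper": -1,"x": 0.01,"z": 0.75,"ry": 0},
    {"rx": 0.001,"rz": 0,"y": 0,"gripper": -1,"x": 0.01,"z": 0.75,"ry": 0},
  ],
)

```text
clock: 8.32
position: [0.5898, -0.1639, 0.0514]
tool_rot: [-1.568, 0.0, -1.959]
force: [-5.0, 2.4, -0.8]
grip_width: 0.0256
```

Run:
```python
from h import *
ins(.061)
s=bot.observe();p,d=bot.grab_frame('wrist'); cv2.imwrite('pics/j_wrist.png',p[:,:,::-1])
p,d=bot.grab_frame('side'); cv2.imwrite('pics/j_side.png',cv2.resize(p[115:215,280:420,::-1],None,fx=5,fy=5,interpolation=2))
ins(.061)
```

```text
pos [ 0.5898 -0.1639  0.0514] F [-5.   2.4 -0.8] M [0.38 0.9  0.03] grip 0.02560023715980357 qd 0.004
now depth mm 60.2 lat -0.16
F along n, lat, z -5.5 0.3 -0.8
t 8.32 shift cm [ 0.   -0.01  0.08] rv [ 0.0004  0.0002 -0.0004] deg 0.0
pos [ 0.5897 -0.1639  0.0515] F [-4.1  1.1 -0.7] M [0.45 0.91 0.  ] grip 0.0258064509026497 qd 0.001
now depth mm 60.2 lat -0.17
F along n, lat, z -4.2 -0.6 -0.7
t 8.42 shift cm [ 0.   -0.    0.08] rv [ 0.0002  0.0001 -0.0004] deg 0.0
```

View pics/j_wrist.png

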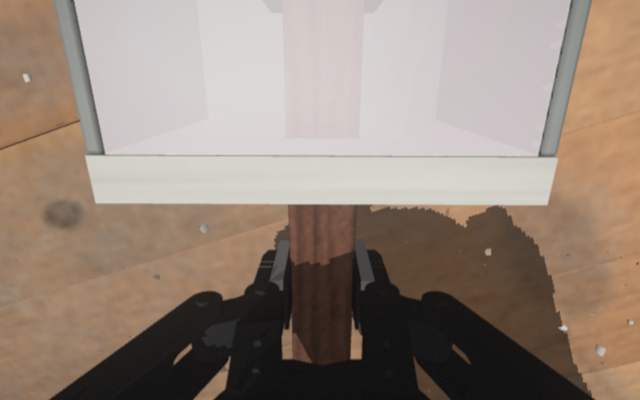

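View pics/j_side.png

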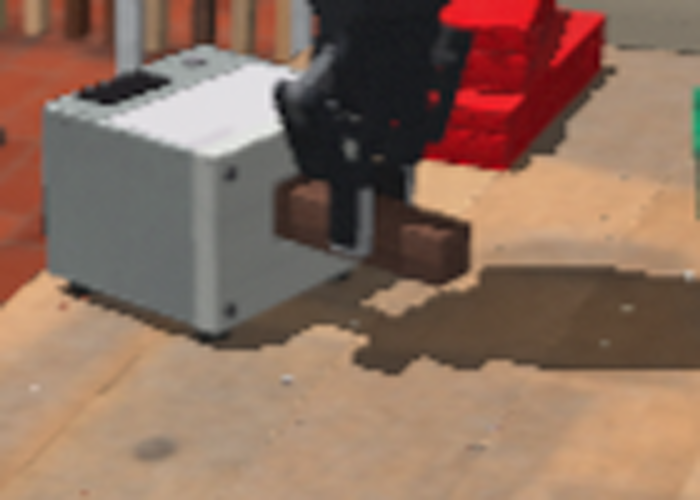

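Run:
```python
from h import *
ins(.060); print(bot.job_done())
```

```text
pos [ 0.5897 -0.1639  0.0515] F [-4.1  1.1 -0.7] M [0.45 0.91 0.  ] grip 0.0258064509026497 qd 0.001
now depth mm 60.2 lat -0.17
F along n, lat, z -4.2 -0.6 -0.7
t 8.42 shift cm [ 0.   -0.   -0.02] rv [ 0.0002  0.0001 -0.0004] deg 0.0
the job is handed in; nothing more can be done
None
```

I picked up the longest blank (dark brown, measured about 160 mm; the other two measured about 141 and 120 mm). One end went level through the tester window, and I handed the job in at 8.4 s with it still gripped and pressing the pad.

**Last checks**
- **Pad travel:** the blank's end was about 60 mm past the plate by the arm pose. That puts the pad about 10 mm into its 12 mm travel, with an estimated error of about 2 mm. The pad travel itself was not read directly.
- **Push-back force:** it rose from 2.6 N at 52.7 mm to 4.2–5.5 N at the end, roughly what the spring should give at that depth.
- **Fit in the window:** side force stayed under about 1 N all the way in, and the wrist picture shows the blank straight in the window with the pad in front of it.
- **Grip:** the fingers held steady at about 25.8 mm opening, with no slip visible.

**What did not go to plan:** while closing on the blank, the fingertips swung forward and pressed on the bench, giving a wrist reading of about 73 N. That is under the 120 N limit, and I raised the arm straight away. I took it to be the fingers, not the gripper's body, but did not confirm that against the 40 N body limit.

I never moved near the two shorter blanks or the whetstone. The pictures after the grasp showed nothing disturbed, but I did not re-measure their positions at the end.

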